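Half-mask exposure on the lightfastness tester

ROBOT

A 6-joint arm with a two-finger parallel gripper is mounted at the origin on a cart in front of the work surface, level with it; the furniture and walls round the work are solid. World frame = base frame: x ahead of the robot, y to its left, z up, the work surface at z = 0. Lengths are in m, angles in rad, forces in N, time in s.
With the tool pointing down it reaches from about 0.325 to 0.9 m from the base axis. Payload 3.5 kg.
Tool frame: the origin (TCP) lies midway between the tips of the shut fingers; the grasp point (between the pads) lies 19 mm behind it; z points along the fingers, y is the line along which they close (so a half turn about z gives the same grasp; the last joint's range is limited). The gripper opens to 85 mm and grips with 20 to 120 N. Pads are 22 mm wide; open, the fingers measure 114 mm over their backs; the gripper's body (76 mm by 85 mm) begins 54 mm behind the grasp point. The pads swing forward as they close: fully open they stand 13 mm farther back than shut.
Start: joints at [-1.311, 0.276, -0.026, 1.268, 0, 1.467], TCP at [0.222, -0.584, 0.231] pointing down, gripper open.
Joint ranges: [-3.12, 3.12], [-0.85, 1.88], [-1.08, 1.24], [-1.95, 2.15], [-1.57, 1.53], [-3.14, 3.14]. Speed limits (rad/s): [2.57, 2.57, 3.14, 3.14, 3.14, 3.14].

INTERFACE

Orientations are given as [roll, pitch, yaw] about the fixed x, y, z axes, in that order (R = Rz(yaw) Ry(pitch) Rx(roll)).
In Python, from plant import get_state, capture, job_done gives the robot as it stands.
- The arm moves only by the tool send_rows, never from a script. Its argument "increments" is a list of rows, each a list of 5 numbers: the finger opening in m, from 0 to 0.0854, then the shift along the world's x, y, z in m, then the turn about the world's z in degrees. A call has 1 to 8 rows; each row is the pose to reach, as a shift and turn from the pose commanded when the call began; what a row does not reach only later rows make up. A row lasts 1/12 s, in which the tool goes at most 41.7 mm and 7.16 degrees, less where a joint would pass 70% of its speed; a pose out of reach is approached as far as the arm can. A call with a gripper value outside its range is refused whole. The fingers move at their own pace and stop on an object; "grip_force" is the grip in N (left out, the last holds). Time passes only in rows, so rows that repeat a pose let the fingers close. It gives the time, the measured TCP pose, the force, the opening and the grip force at its end, in the units of the state.
- get_state(): the state, without advancing time (a new reading comes with each control period).
- capture(name): name is "side" or "top" or "wrist"; returns a dict with "color" (400x640x3 uint8, red, green, blue), "range_z" (400x640 float32, m along the optical axis (not along the pixel's ray), 0 where there is no reading), "fx", "fy", "cx", "cy" (pixels), "distortion" ([k1, k2, p1, p2, k3] as OpenCV has them; the pictures are not rectified), "cam_to_world" (4x4, takes a point from camera to world coordinates). Camera axes: x right, y down, z forward; pixel columns grow to the right and rows downward; lengths in m; the calibration is good to about 2 mm. A picture is of the moment at which its call begins.
- job_done(): hands the job in; it is judged then, once.
The state is a dict: "time": time; "joints": joint angles; "qd": joint speeds; "joint_torque": joint torques, N m; "tcp_pos": TCP position; "orientation": TCP orientation; "ft_force": force on the tool from outside, world axes, zero at the start; "ft_torque": the same for the moment, N m; "gripper_width": finger opening in m; "finger_force": force on a finger pad.
Only numpy, scipy, OpenCV 4.12 (cv2) and the standard library are available. Lean on these libraries where they do the work, as an engineer would, in place of code of your own. Each camera call takes 0.05 s, during which the arm holds its last target. There are 200 camera calls.

TASK

The blue strip card is already loaded in the open drawer of the lightfastness tester: fold the brass hold-down frame flat over it, then push the drawer fully home, then take the orange knob and slide the sprung shutter to half travel, pointer on the long red mark, and finish while still holding it there against its spring with the fingers. The frame must be down before the drawer goes in, the shutter stays closed until the drawer is home, and it must never go clearly past half, because the far half of the card is the unexposed reference. Leave the loupe, tins, bottles and weight where they stand.

Things in the scene. Friction and masses are not known exactly. Their poses are not given: they have to be found in the camera images.
- tester: lightfastness tester: light grey steel box fixed to the bench, 169 (x) x 234 (y) x 85 mm high. Origin: under its middle, on the bench top (z = 1 mm). Axes: x to its back, y to its left as seen from its front (which faces the robot), z up. Front face at x = -95 mm, back at +72. Window in its flat top (deck): 50 (y) x 40 (x) mm, centre x = -42, y = 0, covered by the shutter blade
- lamp_nose (a point): tip of the black finned lamp head fixed above the left rear of the deck, at x = +12, y = +46, z = 152 mm in the tester's frame; the head slopes up, back and to the left from here, to x = +75, y = +110, z = 225 mm. Keep the gripper off it
- drawer (a joint): how far the sample drawer stands out of the front, in m: 0 = fully home (hard stop), 0.092 = fully out. It slides along the tester's x axis with about 2 N of friction and stays where it is left
- drawer_pull (a point): front middle of the drawer's black bar pull (90 mm wide along y, 10 mm high, 10 mm thick, 20 mm from its front to the face of the front panel), 56 mm above the bench. Axes as the tester's. With the drawer home it lies at x = -122, y = 0 mm in the tester's frame. The front panel behind it is 156 mm wide, from 27 to 79 mm high
- hold_frame (a joint): angle of the brass hold-down frame, rad: 0 = flat on the card, 1.57 = upright, 1.9 = its stop, leaning out to the tester's left (the start). Weighs 60 g; once pushed to the tester's right past upright (below about 1.3) it sinks flat by itself in about a second. Hinge line along the tester's x, 53.5 mm above the bench, at y = +42.5 mm in the tester's frame
- frame_tab (a point): outer end of the small tab (18 mm wide) at the middle of the frame's free edge, 87 mm from the hinge line; its x in the tester's frame is -42 mm minus the drawer's opening. The open frame is 64 mm wide along the hinge and 78 mm from hinge to free edge, bars 8 mm wide and 4 mm thick. Axes: y from the tab back to the hinge, z the frame's normal
- shutter_travel (a joint): shutter opening, m: 0 = closed (held by its spring), 0.025 = half, 0.050 = fully open. Slides to the tester's right (-y) between two rails (tops 92 mm high). The spring pushes back with 4 N closed, 8 N at half, 12 N fully open and shuts it when let go. A red pointer on it runs along a white scale before the front rail: five marks 12.5 mm apart, the long red one is half
- shutter: the sprung shutter. Its orange knob is an upright tab 26 (x) x 10 (y) mm, 30 mm high, standing on the dark steel blade; its lowest 5 mm is a black foot 30 x 16 mm. Origin: centre of the knob's underside, 88.5 mm above the bench, at x = -42, y = -40 mm in the tester's frame when closed. Axes as the tester's
- eyepieces (a point): front of the eyepieces of the big grey and black stereo viewer behind, to the right of the tester. Its head hangs above the bench at world x = 0.61 to 0.88, y = -0.17 to +0.06 m, the black eyepieces nearest the robot (x 0.61 to 0.69, y -0.165 to +0.01, z 0.25 to 0.33 m). It does not move; swing the arm round in front of it
- loupe: black folding loupe, closed, 34 x 46 x 13 mm, lying on the left front of the tester's deck; origin at the centre of its underside
- red_tin: red wax tin, 69 mm across, 62 mm high; origin at the centre of its underside
- blue_tin: blue wax tin, 57 mm across, 75 mm high; origin at the centre of its underside
- yellow_tin: yellow wax tin, 61 mm across, 40 mm high; origin at the centre of its underside
- amber_bottle: amber bottle with black cap, 43 mm across, 113 mm high; origin at the centre of its underside
- teal_bottle: amber bottle with teal cap, 39 mm across, 88 mm high; origin at the centre of its underside
- grey_weight: blue-grey cloth-covered paper weight with a tape handle, 48 x 76 x 35 mm; origin at the centre of its underside

How it is judged:
By the outcome, as a careful person would: the job done as asked, in the order asked, and still so for the second after the job is handed in, while the arm keeps its last pose, push and grip.
It also fails if it takes over 59 s, if anything falls off the work surface, if the arm or the gripper's body presses on something with over 40 N, if the wrist force passes 120 N, or if a joint passes its speed limit or range.

## Working session

There is one attempt and no reset: what is moved stays moved. The work goes in short steps, Python scripts to look and compute and a tool call to move; the robot and the scene stay as the last step left them, time stands still between calls to the robot, and variables do not carry over. Pictures are saved under pics/ and viewed, at most 13 in all, crops included, and the job is handed in when it is done.

Besides the shell and the picture viewer there is one more tool, called after ">>>" as name(argument=value, ...), one argument or row to a line, values as JSON. send_rows: Moves the arm, as the interface text tells. Its arguments: {"type":"object","properties":{"increments":{"type":"array"},"grip_force":{"type":"number"}},"required":["increments"]}

```bash
mkdir -p pics; cat > h.py <<'E'
import numpy as np, cv2
from plant import get_state, capture, job_done
def cloud(c):
    h,w=c["range_z"].shape
    K=np.array([[c["fx"],0,c["cx"]],[0,c["fy"],c["cy"]],[0,0,1]])
    u,v=np.meshgrid(np.arange(w),np.arange(h))
    p=cv2.undistortPoints(np.stack([u,v],-1).reshape(-1,1,2).astype(np.float64),K,np.array(c["distortion"])).reshape(h,w,2)
    z=c["range_z"]
    P=np.dstack([p[...,0]*z,p[...,1]*z,z])
    T=np.array(c["cam_to_world"])
    W=P@T[:3,:3].T+T[:3,3]
    W[z==0]=np.nan
    return W
E
python3 - <<'E'
from h import *
ims=[]
for n in("side","top"):
    c=capture(n); np.save(n+"0.npy",cloud(c)); ims.append(c["color"]); print(n,np.round(c["cam_to_world"],3).tolist(),c["fx"])
    cv2.imwrite(f"pics/{n}0.png",c["color"][...,::-1])
print(get_state())
E
```

```text
side [[-0.977, -0.134, 0.167, 0.322], [-0.213, 0.538, -0.815, 1.0], [0.019, -0.832, -0.554, 0.808], [0.0, 0.0, 0.0, 1.0]] 414.5808975020965
top [[0.005, -0.983, 0.186, 0.286], [-1.0, -0.005, -0.002, 0.068], [0.003, -0.186, -0.983, 1.553], [0.0, 0.0, 0.0, 1.0]] 438.02117013825415
{'time': 0.1, 'joints': array([-1.31138336e+00,  2.77057737e-01, -2.77627222e-02,  1.26799802e+00,
        2.12354438e-06,  1.46743248e+00]), 'qd': array([-3.03726856e-03, -6.23909030e-04,  2.56202131e-03,  1.44708915e-03,
       -1.07479156e-03, -9.98286665e-05]), 'joint_torque': array([-2.87185981e-05, -4.46707535e+01,  2.96128231e+01,  8.44687340e-03,
       -5.41344070e-05,  4.04907468e-06]), 'tcp_pos': array([ 0.22162308, -0.58362343,  0.23026208]), 'orientation': array([-3.13958151e+00, -2.10757950e-04,  3.62776593e-01]), 'ft_force': array([-0.14940963,  0.36630353,  0.02210591]), 'ft_torque': array([-0.0387565,  0.0025095,  0.0404165]), 'finger_force': 0.0, 'gripper_width': 0.08568702309948927}
```

View pics/side0.png

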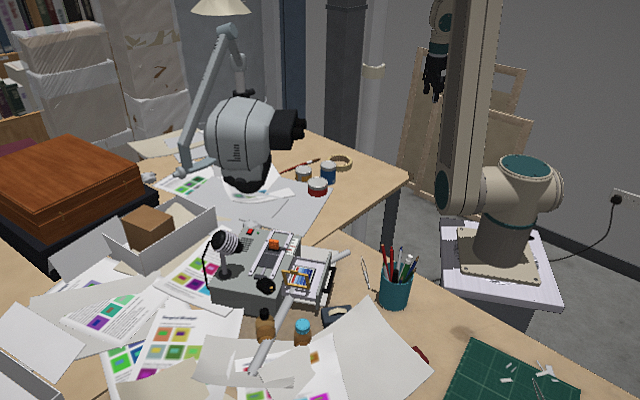

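View pics/top0.png

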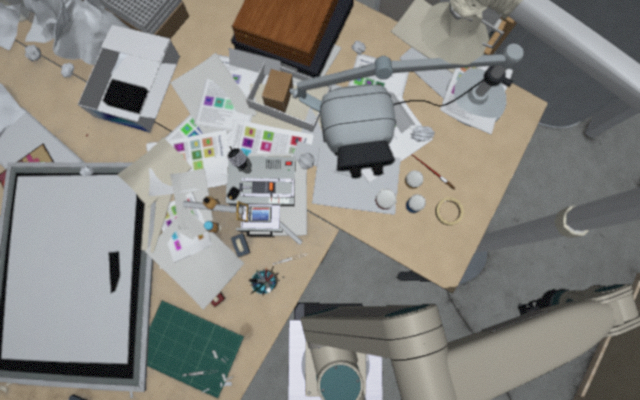

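The side view shows the tester near (265,270), the viewer at (245,140) and the arm on the right. The top view shows the tester at (263,190) with the drawer toward the robot. I'll enlarge both.

```bash
python3 - <<'E'
import cv2,numpy as np
a=cv2.imread("pics/side0.png")[215:350,190:370]
b=cv2.imread("pics/top0.png")[140:260,190:330]
a=cv2.resize(a,None,fx=4.4,fy=4.4,interpolation=2); b=cv2.resize(b,None,fx=5,fy=5,interpolation=2)
cv2.imwrite("pics/a1.png",a);cv2.imwrite("pics/b1.png",b)
W=np.load("top0.npy")
for v,u in [(150,237),(190,250),(193,270),(215,250),(215,262),(215,275),(225,262),(232,262),(236,262),(160,265),(160,290),(205,290),(205,235),(200,210)]:
    print(u,v,np.round(W[v,u],3))
E
```

```text
237 150 [0.695 0.32  0.213]
250 190 [0.591 0.293 0.085]
270 193 [0.579 0.223 0.096]
250 215 [0.51  0.296 0.05 ]
262 215 [0.51  0.254 0.051]
275 215 [0.51  0.208 0.053]
262 225 [0.475 0.252 0.054]
262 232 [nan nan nan]
262 236 [0.436 0.25  0.063]
265 160 [0.696 0.244 0.09 ]
290 160 [0.697 0.157 0.088]
290 205 [0.545 0.157 0.051]
235 205 [0.547 0.352 0.037]
210 200 [0.555 0.429 0.087]
```

View pics/a1.png

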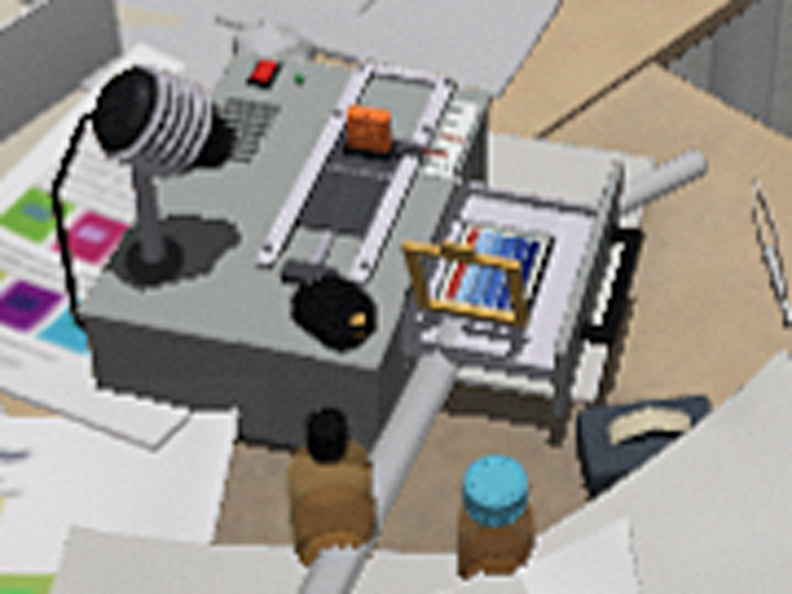

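View pics/b1.png

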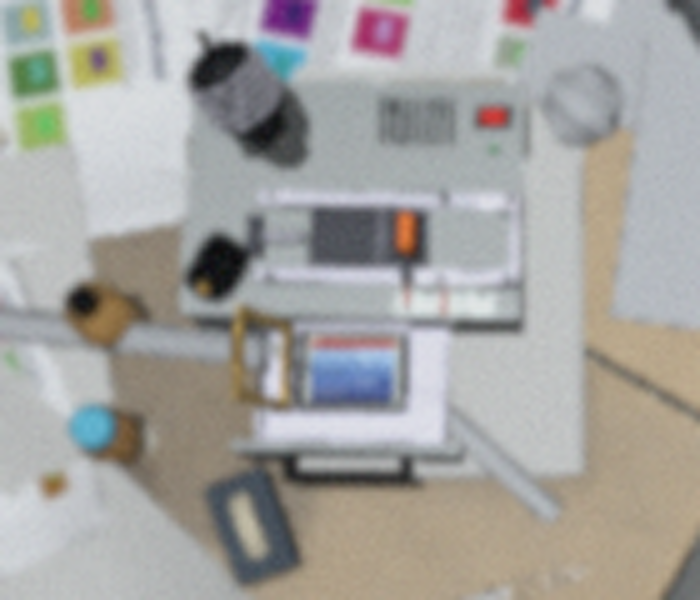

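The enlargements show the closed shutter with its orange knob (top image about (271,187)), the brass frame leaning left (about (242,211)), the black pull (260,235) and the bottles and weight to the left of the drawer. Next I'll fit the pose.

```bash
python3 - <<'E'
from h import *
for n in("top","side"):
    W=np.load(n+"0.npy"); im=cv2.imread(f"pics/{n}0.png"); hsv=cv2.cvtColor(im,cv2.COLOR_BGR2HSV)
    roi=(W[...,0]>.4)&(W[...,0]<.8)&(W[...,1]>.08)&(W[...,1]<.48)
    o=roi&(hsv[...,0]<15)&(hsv[...,1]>170)&(hsv[...,2]>130)&(W[...,2]>.09)
    print(n,"knob",o.sum(),np.nanmean(W[o],0).round(4),np.nanmin(W[o],0).round(3),np.nanmax(W[o],0).round(3))
    # deck
    d=roi&(abs(W[...,2]-.086)<.006)
    m=np.zeros(d.shape,np.uint8); m[d]=1
    k,l,s,c=cv2.connectedComponentsWithStats(cv2.morphologyEx(m,cv2.MORPH_OPEN,np.ones((2,2))))
    i=1+s[1:,4].argmax(); P=W[l==i]
    print("deck",len(P),np.nanmedian(P[:,2]).round(4),np.percentile(P,[.5,99.5],axis=0).round(3).tolist(),cv2.minAreaRect((P[:,:2]*1000).astype(np.float32)))
    # front edge of deck: per y bin min x
    for a,b in((0,0),(1,0)):
        pass
    ys=np.arange(.15,.36,.015); 
    print("front",[ (round(y,3),round(float(np.nanmin(P[abs(P[:,1]-y)<.008,0])),3)) for y in ys if (abs(P[:,1]-y)<.008).any()])
    print("back",[ (round(y,3),round(float(np.nanmax(P[abs(P[:,1]-y)<.008,0])),3)) for y in ys if (abs(P[:,1]-y)<.008).any()])
    b=roi&(hsv[...,2]<60)&(W[...,0]<.46)&(W[...,2]>.045)&(W[...,2]<.075)
    Q=W[b]; print("pull",len(Q)); 
    if len(Q): print(np.percentile(Q,[2,50,98],axis=0).round(3).tolist(),np.polyfit(Q[:,1],Q[:,0],1))
    br=roi&(hsv[...,0]>12)&(hsv[...,0]<28)&(hsv[...,1]>120)&(W[...,2]>.055)&(W[...,0]<.56)&(W[...,1]<.33)
    Q=W[br]; print("brass",len(Q)); 
    if len(Q): print(np.percentile(Q,[2,50,98],axis=0).round(3).tolist())
E
```

```text
top knob 21 [0.6099 0.2098 0.1158] [0.587 0.157 0.093] [0.685 0.222 0.125]
deck 1545 0.0868 [[nan, nan, nan], [nan, nan, nan]] ((629.2398681640625, 249.6409912109375), (107.08143615722656, 256.8869934082031), 17.46504783630371)
front [(np.float64(0.15), 0.628), (np.float64(0.165), 0.628), (np.float64(0.18), 0.625), (np.float64(0.195), 0.628), (np.float64(0.21), 0.628), (np.float64(0.225), 0.579), (np.float64(0.24), 0.579), (np.float64(0.255), 0.576), (np.float64(0.27), 0.579), (np.float64(0.285), 0.576), (np.float64(0.3), 0.572), (np.float64(0.315), 0.575), (np.float64(0.33), 0.594), (np.float64(0.345), 0.598)]
back [(np.float64(0.15), 0.719), (np.float64(0.165), 0.71), (np.float64(0.18), 0.709), (np.float64(0.195), 0.71), (np.float64(0.21), 0.71), (np.float64(0.225), 0.711), (np.float64(0.24), 0.708), (np.float64(0.255), 0.708), (np.float64(0.27), 0.709), (np.float64(0.285), 0.71), (np.float64(0.3), 0.71), (np.float64(0.315), 0.658), (np.float64(0.33), 0.665), (np.float64(0.345), 0.671)]
pull 31
[[0.438, 0.222, 0.058], [0.439, 0.271, 0.062], [0.451, 0.302, 0.07]] [0.07124856 0.42154
[... 568 characters left out ...]
float64(0.285), 0.542), (np.float64(0.3), 0.549), (np.float64(0.315), 0.536), (np.float64(0.33), 0.525), (np.float64(0.345), 0.542)]
back [(np.float64(0.15), 0.704), (np.float64(0.165), 0.704), (np.float64(0.18), 0.706), (np.float64(0.195), 0.705), (np.float64(0.21), 0.694), (np.float64(0.225), 0.68), (np.float64(0.24), 0.673), (np.float64(0.255), 0.686), (np.float64(0.27), 0.705), (np.float64(0.285), 0.703), (np.float64(0.3), 0.696), (np.float64(0.315), 0.706), (np.float64(0.33), 0.707), (np.float64(0.345), 0.707)]
pull 201
[[0.432, 0.22, 0.049], [0.44, 0.275, 0.062], [0.457, 0.338, 0.074]] [0.05415951 0.42782542]
brass 118
[[0.454, 0.305, 0.061], [0.508, 0.316, 0.085], [0.541, 0.33, 0.13]]
```

>>> send_rows(
  increments=[
    [0.03,0.022,0.035,0.005,7],
    [0.03,0.044,0.07,0.01,14],
    [0.03,0.066,0.105,0.015,21],
    [0.03,0.088,0.14,0.02,28],
    [0.03,0.11,0.175,0.03,35],
    [0.03,0.13,0.21,0.04,42],
    [0.03,0.15,0.245,0.05,49],
    [0.03,0.17,0.28,0.06,56],
  ],
)

```text
time: 0.77
tcp_pos: [0.3918, -0.3026, 0.2912]
orientation: [-3.141, -0.0, 1.346]
ft_force: [1.1, -0.1, 0.6]
gripper_width: 0.0302
finger_force: 0.0
```

>>> send_rows(
  increments=[
    [0.0,0.01,0.04,0,7],
    [0.0,0.02,0.08,0,14],
    [0.0,0.03,0.12,0.0,21],
    [0.0,0.03,0.16,0,28],
    [0.0,0.03,0.2,0,35],
    [0.0,0.03,0.24,0,42],
    [0.0,0.03,0.28,0,49],
    [0.0,0.03,0.32,0,56],
  ],
)

```text
time: 1.43
tcp_pos: [0.4208, 0.0172, 0.2909]
orientation: [-3.141, -0.0, 2.323]
ft_force: [0.7, -0.2, 0.6]
gripper_width: 0.0002
finger_force: 0.0
```

>>> send_rows(
  increments=[
    [0.0,0.0,0.04,0,7],
    [0.0,0,0.08,0,14],
    [0.0,0.0,0.12,0.0,21],
    [0.0,0.0,0.16,0,28],
    [0.0,0.0,0.2,0,35],
    [0.0,0.0,0.23,0,42],
    [0.0,0.0,0.23,0,47.2],
    [0.0,0.0,0.23,0,47.2],
  ],
)

```text
time: 2.1
tcp_pos: [0.4209, 0.2468, 0.2905]
orientation: [-3.141, -0.001, -3.137]
ft_force: [0.4, -0.5, -1.3]
gripper_width: 0.0001
finger_force: 0.0
```

```bash
python3 - <<'E'
from h import *
c=capture("wrist"); np.save("w1.npy",cloud(c)); cv2.imwrite("pics/w1.png",c["color"][...,::-1]); print(np.round(c["cam_to_world"],3).tolist(),c["fx"])
print(get_state()["joints"].round(2))
E
```

```text
[[-0.005, 0.945, 0.327, 0.336], [1.0, 0.005, 0.001, 0.246], [-0.001, 0.327, -0.945, 0.432], [0.0, 0.0, 0.0, 1.0]] 348.5068133725025
[ 0.4   0.   -0.22  1.35 -0.    0.4 ]
```

View pics/w1.png

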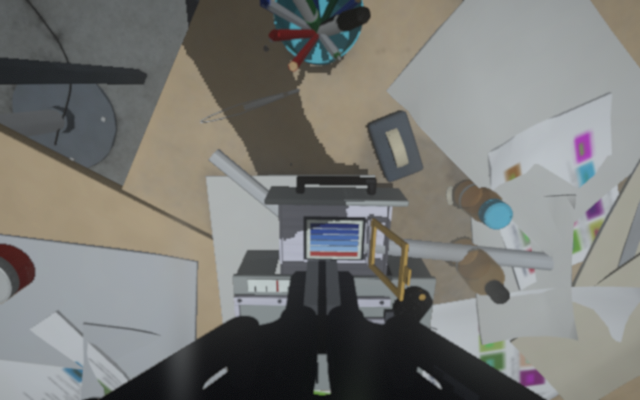

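The wrist view shows the pull at (337,184), brass frame at (390,257), loupe at (412,303), teal cap at (497,215), weight at (396,147), and rods running to either side. I'll measure these.

```bash
python3 - <<'E'
from h import *
W=np.load("w1.npy"); im=cv2.imread("pics/w1.png"); hsv=cv2.cvtColor(im,cv2.COLOR_BGR2HSV)
def rep(n,m,q=(2,50,98)):
    Q=W[m]; Q=Q[~np.isnan(Q[:,0])]; print(n,len(Q),np.percentile(Q,q,axis=0).round(4).tolist()); return Q
def box(u0,u1,v0,v1):
    m=np.zeros(im.shape[:2],bool); m[v0:v1,u0:u1]=1; return m
Z=W[...,2]
Q=rep("pull",box(290,385,174,196)&(hsv[...,2]<50)&(Z>.045)&(Z<.075)); 
top=Q[Q[:,2]>.057]; print(top[:,1].min(),top[:,1].max(),np.percentile(top[:,0],[2,98]))
P=rep("panel",box(255,415,183,208)&(Z>.074)&(Z<.09)); print(np.polyfit(P[:,1],P[:,0],1))
Bm=box(364,414,212,302)&(hsv[...,0]>12)&(hsv[...,0]<30)&(hsv[...,1]>110)&(hsv[...,2]>60)
B=rep("brass",Bm)
hi=B[B[:,2]>.11]; print("hi",np.percentile(hi,[2,50,98],axis=0).round(3).tolist())
rep("rodL",box(420,440,240,258),(5,50,95)); rep("rodL2",box(520,545,255,266),(5,50,95)); rep("rodR",box(225,235,160,170),(5,50,95))
rep("teal",box(480,512,202,230)&(Z>.07)); rep("amb",box(480,512,280,304)&(Z>.09))
rep("loupe",box(392,430,290,320)&(hsv[...,2]<60)&(Z>.08)&(Z<.11)); rep("weight",box(368,424,110,182)&(Z>.025))
E=rep("deckfront",box(232,285,262,300)&(Z>.08)&(Z<.09)); print(np.percentile(E[:,0],[1,3]))
F=rep("frontrail",box(235,290,290,320)&(Z>.089)&(Z<.099))
E
```

```text
pull 609 [[0.4317, 0.2201, 0.0575], [0.4357, 0.2598, 0.0601], [0.4486, 0.3043, 0.0619]]
0.21770746409117242 0.3054539775057423 [0.43169067 0.44855169]
panel 981 [[0.4509, 0.1878, 0.0745], [0.454, 0.2617, 0.078], [0.4582, 0.3358, 0.0798]]
[0.01053836 0.45139833]
brass 419 [[0.4838, 0.3051, 0.063], [0.5145, 0.3268, 0.1261], [0.5423, 0.3318, 0.1357]]
hi [[0.483, 0.322, 0.114], [0.514, 0.327, 0.127], [0.542, 0.331, 0.136]]
rodL 359 [[0.5209, 0.3693, -0.0001], [0.5275, 0.3812, 0.0413], [0.5363, 0.3943, 0.0466]]
rodL2 273 [[0.5372, 0.4968, 0.0378], [0.5414, 0.5114, 0.0434], [0.5472, 0.5261, 0.0458]]
rodR 100 [[0.419, 0.135, 0.028], [0.4233, 0.1394, 0.0365], [0.4279, 0.144, 0.0399]]
teal 755 [[0.4519, 0.4193, 0.0741], [0.4648, 0.4313, 0.0862], [0.4795, 0.4466, 0.0881]]
amb 453 [[0.5386, 0.4291, 0.0934], [0.545, 0.436, 0.1101], [0.5565, 0.4474, 0.1125]]
loupe 764 [[0.5539, 0.3306, 0.0858], [0.572, 0.3493, 0.0963], [0.5875, 0.3676, 0.0977]]
weight 719 [[0.36, 0.2999, 0.0251], [0.3971, 0.3357, 0.0328], [0.4346, 0.3531, 0.0637]]
deckfront 1189 [[0.5414, 0.1454, 0.081], [0.5535, 0.1744, 0.0848], [0.5658, 0.2029, 0.0893]]
[0.5411373  0.54158927]
frontrail 486 [[0.5648, 0.1468, 0.0893], [0.5698, 0.1742, 0.0914], [0.5887, 0.2049, 0.0934]]
```

>>> send_rows(
  increments=[
    [0,0.025,0.035,0,0],
    [0,0.05,0.07,-0.01,0],
    [0,0.07,0.105,-0.02,0],
    [0,0.091,0.14,-0.04,0],
    [0,0.091,0.14,-0.08,0],
    [0,0.091,0.14,-0.12,0],
    [0,0.091,0.14,-0.155,0],
    [0,0.091,0.14,-0.175,0],
  ],
)

```text
time: 2.82
tcp_pos: [0.5101, 0.3823, 0.1107]
orientation: [-3.137, -0.007, 3.137]
ft_force: [-0.1, -0.4, -0.4]
gripper_width: -0.0001
finger_force: 0.0
```

>>> send_rows(
  increments=[
    [0,0,-0.01,0,0],
    [0,0,-0.025,0,0],
    [0,0,-0.04,0,0],
    [0,0,-0.05,0,0],
    [0,0,-0.06,0,0],
    [0,0,-0.07,0,0],
    [0,0,-0.08,0,0],
    [0,0,-0.09,0,0],
  ],
)

```text
time: 3.48
tcp_pos: [0.513, 0.2943, 0.117]
orientation: [3.141, 0.001, 3.141]
ft_force: [-0.9, 0.6, -0.0]
gripper_width: 0.0
finger_force: 0.0
```

>>> send_rows(
  increments=[
    [0,0,-0.01,0,0],
    [0,0,-0.018,0,0],
    [0,0,-0.025,0,0],
    [0,0,-0.03,0,0],
    [0,0,-0.03,0.02,0],
    [0,0,-0.03,0.05,0],
    [0,-0.03,0.0,0.09,0],
    [0,-0.06,0.0,0.13,0],
  ],
)

```text
time: 4.15
tcp_pos: [0.4667, 0.2932, 0.228]
orientation: [3.141, -0.001, 3.14]
ft_force: [0.2, 1.3, -0.4]
gripper_width: -0.0
finger_force: 0.0
```

>>> send_rows(
  increments=[
    [0,-0.035,0,0.02,0],
    [0,-0.07,0,0.04,0],
    [0,-0.07,-0.03,0.04,0],
    [0,-0.07,-0.03,0.04,0],
    [0,-0.07,-0.03,0.04,0],
  ],
)

```text
time: 4.57
tcp_pos: [0.3961, 0.262, 0.2683]
orientation: [3.141, 0.001, 3.141]
ft_force: [0.8, -0.1, -0.3]
gripper_width: 0.0
finger_force: 0.0
```

```bash
python3 - <<'E'
from h import *
c=capture("wrist"); np.save("w2.npy",cloud(c)); cv2.imwrite("pics/w2.png",c["color"][...,::-1])
s=capture("side")["color"][215:350,190:370,::-1]
cv2.imwrite("pics/s2.png",np.vstack([cv2.resize(s,(640,480),interpolation=2)[100:400],cv2.resize(c["color"][60:330,160:520,::-1],(640,300))]))
E
```

```text
(no output)
```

View pics/s2.png

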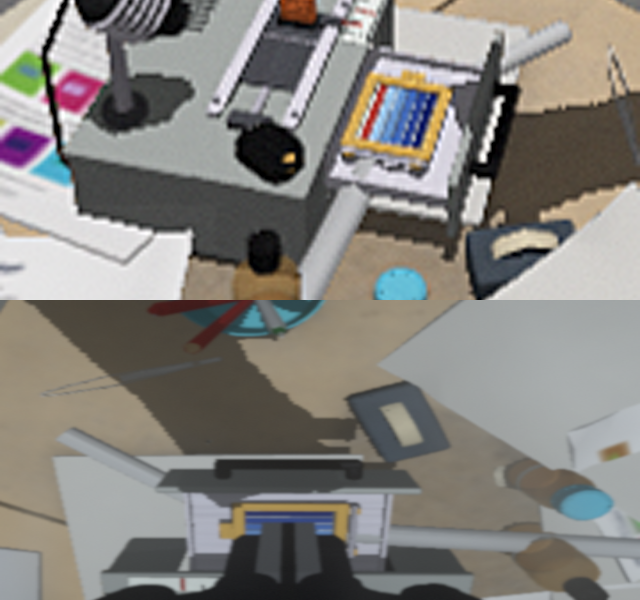

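The frame is flat on the card: the brass rectangle surrounds the strips at (395,115) in the upper half of this picture. Next is the drawer.

>>> send_rows(
  increments=[
    [0,0,0,-0.04,0],
    [0,0,0,-0.08,0],
    [0,0,0,-0.12,0],
    [0,0,0,-0.16,0],
    [0,0,0,-0.2,0],
    [0,0,0,-0.22,0],
    [0,0.008,0,-0.22,0],
    [0,0.016,0,-0.22,0],
  ],
)

```text
time: 5.33
tcp_pos: [0.4117, 0.2617, 0.0461]
orientation: [-3.14, -0.004, 3.142]
ft_force: [-0.4, -0.1, 0.3]
gripper_width: 0.0002
finger_force: 0.0
```

```bash
python3 - <<'E'
from h import *
W=cloud(capture("side")); im=cv2.cvtColor(capture("side")["color"],cv2.COLOR_RGB2HSV)
m=(im[...,0]>12)&(im[...,0]<30)&(im[...,1]>130)&(W[...,0]>.47)&(W[...,0]<.56)&(W[...,1]>.2)&(W[...,1]<.34)&(W[...,2]>.045)
print(m.sum(),np.percentile(W[m],[2,50,98],axis=0).round(3).tolist())
print(get_state()["tcp_pos"])
E
```

```text
199 [[0.481, 0.219, 0.054], [0.512, 0.264, 0.058], [0.542, 0.3, 0.06]]
[0.41668975 0.26360486 0.04959073]
```

>>> send_rows(
  increments=[
    [0,0.01,0,0,0],
    [0,0.02,0,0,0],
    [0,0.03,0,0,0],
    [0,0.04,0,0,0],
    [0,0.05,0,0,0],
    [0,0.06,0,0,0],
    [0,0.07,0,0,0],
    [0,0.075,0,0,0],
  ],
)

```text
time: 6.1
tcp_pos: [0.4894, 0.2622, 0.0479]
orientation: [-3.141, 0.002, 3.141]
ft_force: [-2.3, -0.8, 1.6]
gripper_width: 0.0001
finger_force: 1.1
```

>>> send_rows(
  increments=[
    [0,0.003,0,0,0],
    [0,0.006,0,0,0],
    [0,0.008,0,0,0],
    [0,0.01,0,0,0],
    [0,0.01,0,0,0],
  ],
)

```text
time: 6.52
tcp_pos: [0.4975, 0.2621, 0.0477]
orientation: [-3.141, 0.0, 3.141]
ft_force: [-1.3, -0.2, 0.9]
gripper_width: 0.0001
finger_force: 0.3
```

>>> send_rows(
  increments=[
    [0,0.002,0,0,0],
    [0,0.004,0,0,0],
    [0,0.006,0,0,0],
    [0,0.006,0,0,0],
  ],
)

```text
time: 6.85
tcp_pos: [0.5037, 0.2621, 0.0477]
orientation: [-3.141, 0.0, 3.141]
ft_force: [-2.1, -1.4, -0.6]
gripper_width: 0.0001
finger_force: 0.5
```

>>> send_rows(
  increments=[
    [0,0.002,0,0,0],
    [0,0.003,0,0,0],
    [0,0.004,0,0,0],
    [0,0.004,0,0,0],
  ],
)

```text
time: 7.18
tcp_pos: [0.507, 0.2621, 0.0477]
orientation: [-3.141, -0.001, 3.141]
ft_force: [-2.6, -0.8, 0.8]
gripper_width: 0.0001
finger_force: 1.4
```

>>> send_rows(
  increments=[
    [0,0.002,0,0,0],
    [0,0.004,0,0,0],
    [0,0.004,0,0,0],
  ],
)

```text
time: 7.43
tcp_pos: [0.507, 0.2621, 0.0476]
orientation: [3.141, -0.009, -3.141]
ft_force: [-11.3, -1.0, 8.7]
gripper_width: -0.0
finger_force: 5.8
```

```bash
python3 - <<'E'
from h import *
s=get_state(); print(s["tcp_pos"],s["ft_force"])
c=capture("side"); W=cloud(c)
m=(abs(W[...,0]-.515)<.04)&(W[...,1]>.17)&(W[...,1]<.345)&(W[...,2]>.07)&(W[...,2]<.083)
print(m.sum(),np.percentile(W[m],[2,50,98],axis=0).round(3).tolist())
cv2.imwrite("pics/s3.png",cv2.resize(c["color"][215:350,190:370,::-1],(720,540),interpolation=2))
E
```

```text
[0.50697389 0.26206763 0.0475683 ] [-11.27273383  -0.958991     8.66073214]
139 [[0.496, 0.23, 0.071], [0.538, 0.283, 0.079], [0.543, 0.339, 0.083]]
```

View pics/s3.png

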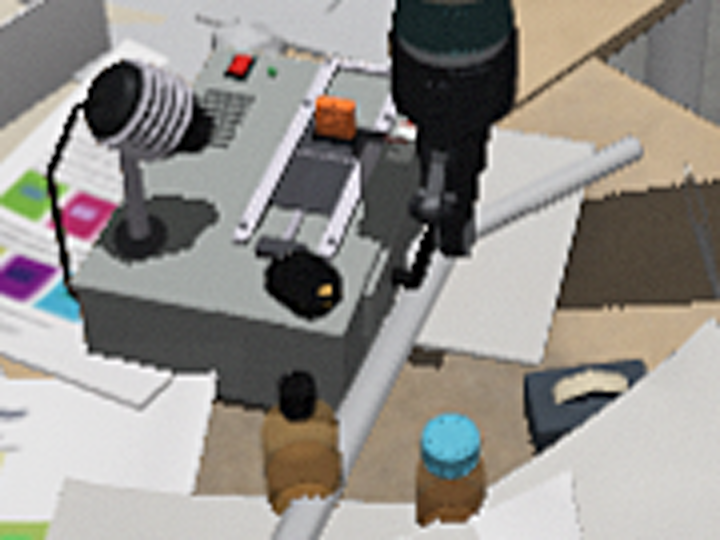

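The drawer is home against its stop: position steady at x = 0.507 while the force rose to 11 N, and the panel is flush in the picture. I'll retreat and locate the knob.

>>> send_rows(
  increments=[
    [0,-0.03,0,0,0],
    [0,-0.06,0,0.0,0],
    [0.03,-0.07,0,0.04,0],
    [0.03,-0.07,0,0.08,0],
    [0.03,-0.07,0,0.12,0],
    [0.03,-0.07,0.0,0.16,0],
    [0.03,-0.07,0.0,0.2,0],
    [0.03,-0.07,0,0.2,0],
  ],
)

```text
time: 8.15
tcp_pos: [0.4477, 0.265, 0.2581]
orientation: [3.134, 0.018, 3.142]
ft_force: [1.6, 1.1, 2.0]
gripper_width: 0.03
finger_force: 0.0
```

```bash
python3 - <<'E'
from h import *
print(get_state()["tcp_pos"],get_state()["ft_force"])
for n in("side","top"):
    c=capture(n); W=cloud(c); h=cv2.cvtColor(c["color"],cv2.COLOR_RGB2HSV)
    m=(h[...,0]<16)&(h[...,1]>150)&(h[...,2]>100)&(abs(W[...,0]-.594)<.04)&(abs(W[...,1]-.221)<.04)&(W[...,2]>.09)
    Q=W[m]; print(n,len(Q),np.percentile(Q,[3,50,97],axis=0).round(4).tolist())
    t=Q[Q[:,2]>.113]; print(" top",len(t),np.percentile(t,[3,50,97],axis=0).round(4).tolist())
    # drawer pull / panel
    p=(W[...,0]>.43)&(W[...,0]<.56)&(W[...,1]>.19)&(W[...,1]<.33)&(W[...,2]>.05)&(W[...,2]<.064)&(h[...,2]<60)
    print(" pull",p.sum(),np.percentile(W[p],[3,50,97],axis=0).round(4).tolist() if p.any() else "")
    cv2.imwrite(f"pics/{n}4.png",c["color"][...,::-1])
E
```

```text
[0.44768388 0.26504843 0.25814526] [1.59696782 1.09805344 1.95656362]
side 76 [[0.5841, 0.2181, 0.1014], [0.5955, 0.2257, 0.1132], [0.6075, 0.2278, 0.1216]]
 top 38 [[0.5857, 0.2164, 0.1143], [0.5959, 0.2246, 0.119], [0.6071, 0.2272, 0.1224]]
 pull 123 [[0.5182, 0.1932, 0.0525], [0.5248, 0.2661, 0.062], [0.5372, 0.3065, 0.0638]]
top 22 [[0.5877, 0.2141, 0.1111], [0.5974, 0.2178, 0.1185], [0.6083, 0.2215, 0.1242]]
 top 21 [[0.5881, 0.2141, 0.1147], [0.5975, 0.2177, 0.1185], [0.6084, 0.2215, 0.1242]]
 pull 1 [[0.5261, 0.2218, 0.0599], [0.5261, 0.2218, 0.0599], [0.5261, 0.2218, 0.0599]]
```

>>> send_rows(
  increments=[
    [0.035,0.035,-0.01,0,0],
    [0.035,0.07,-0.02,0.0,0],
    [0.035,0.105,-0.03,0,0],
    [0.035,0.135,-0.04,0,0],
    [0.035,0.148,-0.043,0,0],
    [0.035,0.148,-0.043,-0.03,0],
    [0.035,0.148,-0.043,-0.05,0],
    [0.035,0.148,-0.043,-0.05,0],
  ],
)

```text
time: 8.92
tcp_pos: [0.5859, 0.2178, 0.1906]
orientation: [-3.139, -0.011, 3.141]
ft_force: [-1.5, -0.7, -1.4]
gripper_width: 0.035
finger_force: 0.0
```

```bash
python3 - <<'E'
from h import *
s=get_state();print(s["tcp_pos"],s["ft_force"],s["gripper_width"],s["orientation"])
a=capture("side")["color"][240:310,225:325,::-1]; b=capture("wrist")["color"][150:400,160:480,::-1]
cv2.imwrite("pics/s5.png",np.hstack([cv2.resize(a,(400,300),interpolation=2),cv2.resize(b,(384,300))]))
E
```

```text
[0.58586404 0.21783013 0.19063719] [-1.46058771 -0.68670753 -1.44117921] 0.03502812909434665 [-3.13869228 -0.01095332  3.14065382]
```

View pics/s5.png

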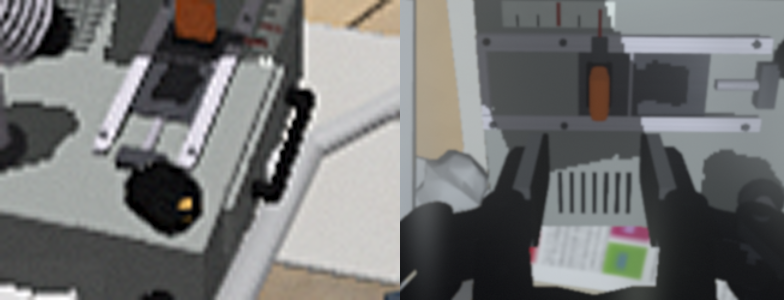

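The left panel shows the drawer flush. The right panel shows the knob at (598,92) centred between the fingers, the pointer at (600,20) on the closed mark and the long red mark at (558,12).

>>> send_rows(
  increments=[
    [0.035,0,0,-0.02,0],
    [0.035,0,0,-0.04,0],
    [0.035,0,0,-0.06,0],
    [0.035,0,0,-0.075,0],
    [0.035,0,0,-0.085,0],
    [0.035,0,0,-0.085,0],
    [0.035,0,0,-0.085,0],
  ],
)

```text
time: 9.6
tcp_pos: [0.5897, 0.2195, 0.1136]
orientation: [3.141, 0.001, -3.142]
ft_force: [0.3, -0.1, 0.6]
gripper_width: 0.035
finger_force: 0.0
```

>>> send_rows(
  increments=[
    [0.035,0.003,0,-0.008,0],
    [0.035,0.006,0,-0.015,0],
    [0.035,0.006,0,-0.015,0],
    [0.02,0.006,0,-0.015,0],
    [0.0,0.006,0,-0.015,0],
    [0.0,0.006,0,-0.015,0],
    [0.0,0.006,0,-0.015,0],
    [0,0.006,0,-0.015,0],
  ],
  grip_force=40,
)

```text
time: 10.27
tcp_pos: [0.5955, 0.2202, 0.0981]
orientation: [3.139, 0.001, 3.141]
ft_force: [0.0, 4.7, -1.0]
gripper_width: 0.009
finger_force: 42.6
```

```bash
python3 - <<'E'
from h import *
s=get_state();print(s["tcp_pos"],s["ft_force"],s["gripper_width"],s["finger_force"])
c=capture("wrist"); np.save("w6.npy",cloud(c)); b=c["color"][...,::-1]; cv2.imwrite("pics/w6.png",b)
a=capture("side")["color"][240:310,225:325,::-1]
cv2.imwrite("pics/s6.png",np.hstack([cv2.resize(a,(400,300),interpolation=2),cv2.resize(b[100:300,190:446],(384,300))]))
E
```

```text
[0.59552408 0.22024496 0.09808728] [ 0.04712207  4.74487117 -0.98605306] 0.009035771138806666 42.64793157577515
```

View pics/s6.png

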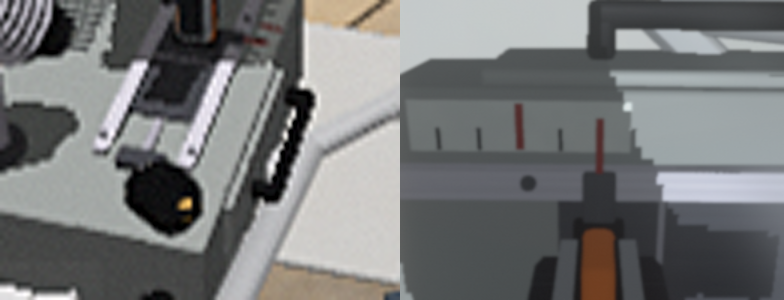

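The knob is gripped (opening 9 mm). Pointer at 600 px is on the closed mark and the long red mark is at 519 px, at about 41 px per 12.5 mm. I'll move slowly toward half.

>>> send_rows(
  increments=[
    [0,0,-0.004,0,0],
    [0,0,-0.008,0,0],
    [0,0,-0.012,0,0],
    [0,0,-0.016,0,0],
    [0,0,-0.02,0,0],
    [0,0,-0.0225,0,0],
    [0,0,-0.0225,0,0],
    [0,0,-0.0225,0,0],
  ],
)

```text
time: 11.03
tcp_pos: [0.5953, 0.1981, 0.0981]
orientation: [3.138, 0.0, -3.141]
ft_force: [-0.0, 7.8, -0.3]
gripper_width: 0.009
finger_force: 42.7
```

```bash
python3 - <<'E'
from h import *
s=get_state();print(s["tcp_pos"],s["ft_force"],s["gripper_width"],s["finger_force"])
b=capture("wrist")["color"][...,::-1]; cv2.imwrite("pics/w7.png",b)
cv2.imwrite("pics/s7.png",cv2.resize(b[150:240,240:400],(800,450),interpolation=2))
E
```

```text
[0.59527463 0.1981304  0.09810049] [-0.04763065  7.80913605 -0.307796  ] 0.008959932266385823 42.68377482891083
```

View pics/s7.png

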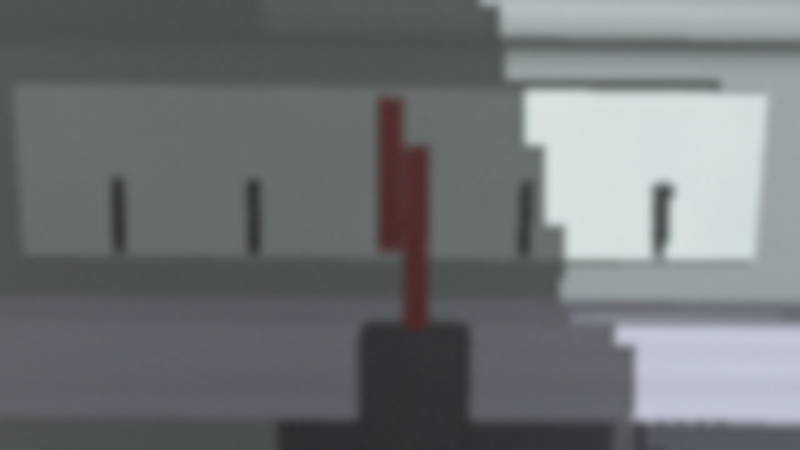

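The pointer (416 px) sits 26 px short of the long red mark (390 px). At 10.8 px/mm that leaves 2.4 mm to go.

>>> send_rows(
  increments=[
    [0,0,-0.0012,0,0],
    [0,0,-0.0024,0,0],
    [0,0,-0.0024,0,0],
    [0,0,-0.0024,0,0],
    [0,0,-0.0024,0,0],
    [0,0,-0.0024,0,0],
  ],
)

```text
time: 11.58
tcp_pos: [0.5953, 0.196, 0.0981]
orientation: [3.138, 0.0, -3.141]
ft_force: [-0.7, 7.1, -0.6]
gripper_width: 0.009
finger_force: 42.7
```

```bash
python3 - <<'E'
from h import *
s=get_state();print(s["tcp_pos"],s["ft_force"],s["gripper_width"],s["finger_force"])
b=capture("wrist")["color"][...,::-1]
a=cv2.imread("pics/side4.png"); n=capture("side")["color"][...,::-1]
cv2.imwrite("pics/s8.png",np.vstack([cv2.resize(b[165:220,240:400],(800,275),interpolation=2),cv2.resize(n[225:350,190:420],(800,320),interpolation=2)]))
E
```

```text
[0.59526992 0.19604784 0.09807237] [-0.73042648  7.14271107 -0.64751133] 0.00898446155447175 42.715147733688354
```

View pics/s8.png

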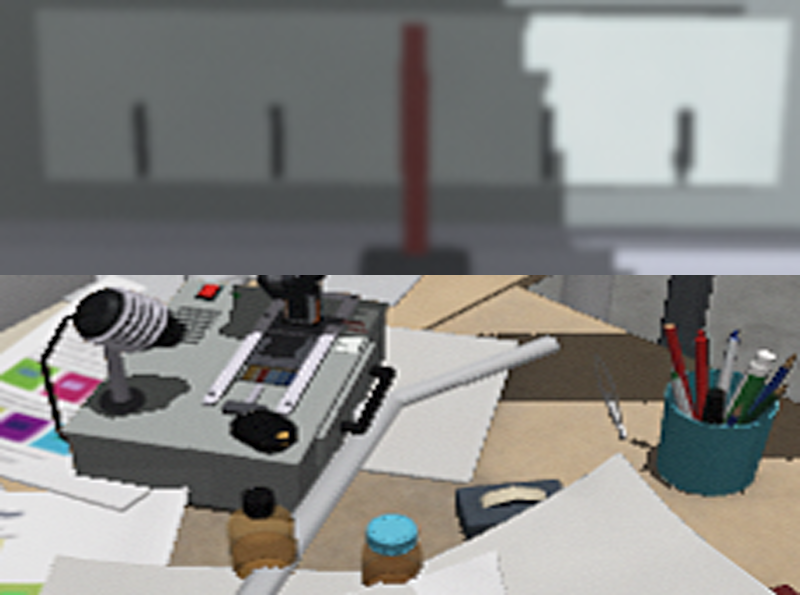

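The pointer at 415 px now lines up with the long red mark, the drawer is home, the card shows through the half-open window, and the bystanders haven't moved. Handing in.

```bash
python3 -c "from plant import job_done; print(job_done())"
```

```text
the job is handed in; nothing more can be done
None
```

The job is handed in: the frame went down flat, the drawer was then pushed home to its stop, and the fingers are still holding the shutter at half travel with the pointer on the long red mark; the clock read about 12 s and the hand-in returned no verdict.

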